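# Present the bearing tray for inspection

### The job

Two loose steel parts lie on the bench round the little bearing tray: drop the hexagon nut into the round steel tin and lay the plain bearing ring in the open well of the tray. When both are sorted, lift the tray by its upright wooden handle and carry it across to the square inspection plate, keeping it level all the way so that the loose ball never leaves its shallow pocket. Finish still holding the tray, steady and level, with its middle over the middle of the plate and its underside about 10 cm above it; leave the padlock and the tape roll where they lie.

Things in the scene. Friction and masses are not known exactly. Their poses are not given: they have to be found in the camera images.
- tray: Open aluminium tray, 110 mm (its x) by 190 mm (its y), 0.35 kg give or take a quarter; origin at the centre of its underside, z up. Floor 6 mm thick, outer rim 14 mm high. A board handle 12 mm thick (in y), 84 mm long (in x) stands across the middle, its top 76 mm above the underside. The half towards +y has a round ball pocket, the half towards -y is an open well (102 mm in x by 85 mm in y, floor 6 mm and rim 14 mm above the underside).
- handle (a point): Point in the upright handle of the tray, 62 mm above the underside, on the middle line; pinch the handle here across its 12 mm thickness (along the tray's y) from above. Axes as the tray.
- pocket (a point): Where the ball's centre is when it rests in the middle of the pocket (tray x 0, y +49 mm, z 18 mm). The pocket is 44 mm across and only 4.5 mm deep, in a wooden panel.
- well (a point): Centre of the floor of the tray's open well (tray x 0, y -49 mm, z 6 mm).
- ball_center (a point): Centre of the loose steel ball, 24 mm in diameter, 56 g, that rolls freely in the pocket.
- race_center (a point): Centre of the plain round bearing ring of steel, 40 mm outer and 22 mm inner diameter, 14 mm high, lying flat on the bench at the start, about 70 g.
- hex_nut: Hexagon steel nut, 30 mm across corners (its x), 26 mm across flats (its y), 13 mm high; origin at the centre of its underside, lying flat at the start.
- tin: Low round steel tin without lid, 84 mm outer diameter, 3 mm wall, 40 mm high, floor 4 mm thick, fixed to the bench; origin at the centre of its underside.
- plate_top (a point): Centre of the top face of the square inspection plate, dark steel, 110 x 110 x 8 mm, with two fine cross lines, fixed to the bench beyond the parts organiser, which stands between the plate and the tray (with its clear lid shut it is less than 40 mm high).
- padlock: Brass padlock, 61 x 40 x 17 mm, lying on the bench; origin at the centre of its underside. Leave it alone.
- black_tape: Roll of black tape, 68 mm across, 18 mm high, lying on the bench; origin at the centre of its underside. Leave it alone.
Things that resemble listed ones, but are neither listed nor needed, are in the scene too. Of the things like the hex_nut, leave any that is black, blue or purple; of the rest the smaller one is meant.

How it is judged:
By the outcome, as a careful person would: the job done as asked, in the order asked, and still so for the second after the job is handed in, while the arm keeps its last pose, push and grip.
It also fails if it takes over 72 s, if anything falls off the work surface, if the arm or the gripper's body presses on something with over 40 N, if the wrist force passes 120 N, or if a joint passes its speed limit or range.

### The arm

A 6-joint arm with a two-finger parallel gripper is mounted at the origin on the work surface; the furniture and walls round the work are solid. World frame = base frame: x ahead of the robot, y to its left, z up, the work surface at z = 0. Lengths are in mm, angles in rad, forces in N, time in s.
With the tool pointing down it reaches from about 275 to 750 mm from the base axis. Payload 10.2 kg.
Tool frame: the origin (TCP) lies at the very end of the fingers, on their centre line; the grasp point (between the pads) lies 19 mm behind it (ctrl.hold_point_z is the distance from the TCP to the grasp point, in mm); z points along the fingers, y is the direction in which the jaws open and shut (so a half turn about z gives the same grasp; the last joint's range is limited). The gripper opens to 85 mm and grips with 20 to 120 N. Pads are 22 mm wide; open, the fingers measure 114 mm over their backs; the gripper's body (76 mm by 85 mm) begins 54 mm behind the grasp point. The pads swing forward as they close: fully open they stand 13 mm farther back than shut.
Start: joints at [-1.545, 0.313, 1.498, -0, 1.331, -0.223], TCP at [129.263, -508.844, 231.294] pointing down, gripper open.
Joint ranges: [-2.94, 2.94], [-0.97, 2.17], [0.19, 2.56], [-1.23, 4.37], [0.02, 3.11], [-2.88, 2.88]. Speed limits (rad/s): [2.39, 2.39, 3.01, 3.14, 3.14, 3.14].

### API

Orientations are given as a unit quaternion [w, x, y, z].
In Python, from rig import readout, cams, workorder, spotter, ctrl gives the robot as it stands.
- The arm moves only by the tool step_arm, never from a script. Its argument "plan" is text: rows parted by semicolons, each of 5 numbers parted by spaces: the shift along the tool's x, y, z in cm, then the turn about the tool's z in degrees, then the opening in per cent of the stroke, from 0 (shut) to 100 (fully open). In form: x y z twist gripper; .... A call has 1 to 10 rows; each row is the pose to reach, as a shift and turn from the pose commanded when the call began, along the tool's axes at that moment; what a row does not reach only later rows make up. A row lasts 1/10 s, in which the tool goes at most 50 mm and 8.59 degrees, less where a joint would pass 70% of its speed; a pose out of reach is approached as far as the arm can. A call with a gripper value outside its range is refused whole. The fingers move at their own pace and stop on an object; "grip_force" is the grip in N (left out, the last holds). Time passes only in rows, so rows that repeat a pose let the fingers close. It gives the time, the measured TCP pose, the force and the opening at its end, in the units of the state.
- readout.sense(): the state, without advancing time (a new reading comes with each control period).
- cams.capture(name): name is "side" or "top" or "wrist"; returns (picture, depth): 400x640x3 uint8, red, green, blue; 400x640 float32, mm along the optical axis (not along the pixel's ray), 0 where there is no reading.
- cams.camera_info(name): a dict with "vfov" (degrees; the focal length in pixels is half the picture's height over the tangent of half this angle, whatever the lens; pixels are square), "cx", "cy" (the principal point, pixels), "rvec" (rotation vector, rad) and "tvec" (3), from world to camera coordinates, as OpenCV has them. Camera axes: x right, y down, z forward; pixel columns grow to the right and rows downward; lengths in mm; the calibration is good to about 2 mm. A picture is of the moment at which its call begins: read the wrist's pose just before it. camera_info takes no time and is no camera call; for the wrist camera it gives the pose at the moment of the call.
- workorder.finish_job(): hands the job in, once; it reports no verdict.
Trained networks look in the newest picture that a camera, given by its name, has taken for a name from the list of things; names that differ only in an ending like _2 or _b are one class to them, and where a whole thing is asked for, a point or a joint stands for the part that bears it (a point fixed in the world has none). Each returns a list of dicts, best first, with "conf" (0 to 1); they miss things now and then, are a little off and sometimes report something else, mostly with a low value. They report only what shows in the picture. A call takes as long as a camera call. They do not tell look-alikes from the thing itself.
- spotter.regions_of(camera, target): "pixels" (400x640 bool, what is visible of it) and "extent" ([centre column, centre row, width, height] in pixels, round what is visible of it).
The state is a dict: "time_s": time; "joints": joint angles; "dq": joint speeds; "tau": joint torques, N m; "eef_pos": TCP position; "ee_rot": TCP orientation; "force": force on the tool from outside, world axes, zero at the start; "wrist_torque": the same for the moment, N m; "grip_width": opening from 0.0 (shut) to 1.0 (fully open).
Only numpy, scipy, OpenCV 4.12 (cv2) and the standard library are available. Lean on these libraries where they do the work, as an engineer would, in place of code of your own. Each camera call takes 0.05 s, during which the arm holds its last target. There are 200 camera calls.

## Working session

There is one attempt and no reset: what is moved stays moved. The work goes in short steps, Python scripts to look and compute and a tool call to move; the robot and the scene stay as the last step left them, time stands still between calls to the robot, and variables do not carry over. Pictures are saved under pics/ and viewed, about 8 in all and at most 12, crops included, and the job is handed in when it is done.

Besides the shell and the picture viewer there is one more tool, called after "Emit:" by a JSON object that holds its "name" and its "arguments". step_arm: Moves the arm, as the interface text tells. Its arguments: {"type":"object","properties":{"plan":{"type":"string"},"grip_force":{"type":"number"}},"required":["plan"]}

```bash
mkdir -p pics; ls; cat > h.py <<'E'
import numpy as np, cv2
from rig import readout, cams, workorder, spotter, ctrl
def cap(n):
    info=cams.camera_info(n); p,d=cams.capture(n); return p,d,info
def world(info,d,us,vs,z=None):
    f=200/np.tan(np.radians(info['vfov'])/2)
    R=cv2.Rodrigues(np.array(info['rvec'],float))[0]; t=np.array(info['tvec'],float).ravel()
    us=np.asarray(us,float); vs=np.asarray(vs,float)
    r=np.stack([(us-info['cx'])/f,(vs-info['cy'])/f,np.ones_like(us)],-1)
    if z is None:
        c=r*d[vs.astype(int),us.astype(int)][...,None]; return (c-t)@R
    o=-R.T@t; w=r@R
    return o+w*((z-o[2])/w[...,2])[...,None]
def proj(info,P):
    f=200/np.tan(np.radians(info['vfov'])/2)
    R=cv2.Rodrigues(np.array(info['rvec'],float))[0]; t=np.array(info['tvec'],float).ravel()
    c=np.atleast_2d(P)@R.T+t
    return c[:,:2]/c[:,2:]*f+[info['cx'],info['cy']]
def save(n,p,crop=None,s=1):
    if crop: p=p[crop[1]:crop[3],crop[0]:crop[2]]
    p=cv2.resize(p,None,fx=s,fy=s,interpolation=cv2.INTER_CUBIC)
    cv2.imwrite('pics/'+n+'.png',p[:,:,::-1])
E
cat > a.py <<'E'
from h import *
print(readout.sense()); print({k:getattr(ctrl,k) for k in dir(ctrl) if k[0]!='_'})
for n in ['top','side','wrist']:
    p,d,i=cap(n); save(n+'0',p); np.savez('/tmp/'+n,p=p,d=d); print(n,i)
    if n!='wrist':
      for t in ['tray','handle','race_center','hex_nut','tin','ball_center','plate_top','padlock','black_tape']:
        for r in spotter.regions_of(n,t)[:4]:
            v,u=np.nonzero(r['pixels']); k=d[v,u]>0
            if k.sum()<3: continue
            w=world(i,d,u[k],v[k]); print(n,t,round(r['conf'],2),np.round(r['extent']),np.median(w,0).round(),'z95',np.percentile(w[:,2],95).round(),len(u))
p=np.vstack([np.load('/tmp/top.npz')['p'],])
E
python3 a.py
```

```text
pics
{'time_s': 0.0, 'joints': array([-1.54539916e+00,  3.13443578e-01,  1.49840223e+00,  1.33513522e-06,
        1.33101934e+00, -2.23385868e-01]), 'dq': array([-0.00131951,  0.00188509, -0.00153731, -0.00109712, -0.00125387,
       -0.00118053]), 'tau': array([-5.77589199e-04, -4.12261534e+01, -2.59743655e+01, -2.10795697e-04,
        4.15896939e-03,  1.10229581e-05]), 'eef_pos': array([ 129.25719027, -508.58283332,  230.75148818]), 'ee_rot': array([-6.33064782e-04,  9.92273165e-01,  1.24070793e-01,  6.35269196e-05]), 'force': array([-1.26465886,  0.05162857, -0.27503384]), 'wrist_torque': array([ 0.03108096, -0.00383943, -0.02035169]), 'grip_width': 0.9952898361354653}
{'PlanningError': <class 'rig.PlanningError'>, 'hold_point_z': 18.700000000000003}
top {'vfov': 52.43989889265329, 'cx': 323.9095609176884, 'cy': 198.37277844081177, 'rvec': array([ 2.10793968, -2.16560412,  0.18859743]), 'tvec': array([ -39.42387124,  554.06389991, 1152.9685658 ])}
top tray 0.63 [341. 227.  68.  46.] [475. -98.   8.] z95 71.0 2246
top handle 0.87 [339. 226.  64.  45.] [475. -98.   8.] z95 72.0 2182
[... 1441 characters left out ...]
de hex_nut 0.57 [259. 265.  24.  19.] [ 439. -279.   18.] z95 20.0 233
side hex_nut 0.41 [357. 249.  16.  13.] [ 632. -188.   12.] z95 15.0 89
side tin 0.66 [292. 230.  51.  53.] [ 479. -108.   15.] z95 73.0 2042
side tin 0.59 [247. 295.  52.  47.] [ 430. -387.   22.] z95 41.0 2063
side plate_top 0.43 [294. 180.  28.  10.] [458. 325.  11.] z95 35.0 82
side padlock 0.51 [323. 208.  20.   9.] [560.  60.  13.] z95 17.0 149
side black_tape 0.49 [266. 208.  22.  16.] [397.  39.  16.] z95 21.0 209
wrist {'vfov': 59.791054333312175, 'cx': 322.6822500391531, 'cy': 204.60413047876116, 'rvec': array([-2.27699796,  1.77114214,  0.27697213]), 'tvec': array([-525.24499552,  -39.88256225,  379.51903252])}
```

```bash
python3 - <<'E'
from h import *
p=np.load('/tmp/top.npz')['p']; save('topc',p,(180,140,480,290),2.6)
p=np.load('/tmp/side.npz')['p']; save('sidec',p,(210,160,410,310),3.9)
E
```

```text
(no output)
```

View pics/topc.png

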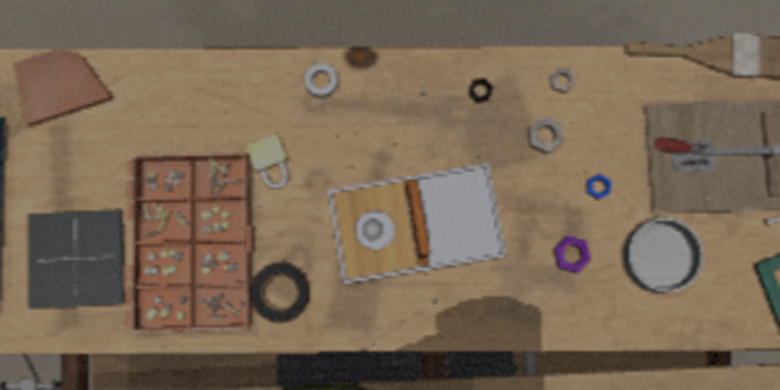

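View pics/sidec.png

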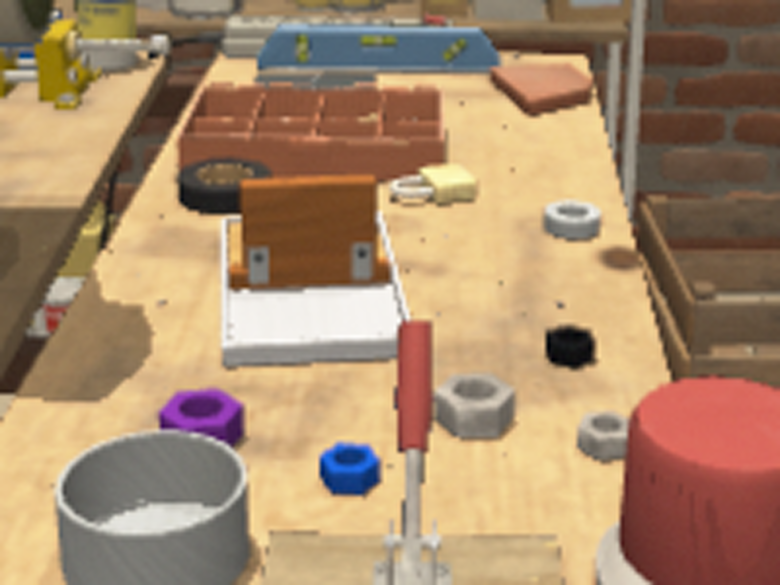

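The top crop shows five nuts: purple (572,254), blue (598,186), black (480,90), a large steel one (545,135) and a small steel one (562,80). I want the small steel nut, about (396,171) in the full picture. The ring is at (321,80), the tin at (662,256) and the plate at (76,259). The tray is yawed by about +8° and its well faces -y. Next I check the scales and whether the organiser has an open lid.

```bash
cat > b.py <<'E'
from h import *
L=np.load('/tmp/top.npz');p,d=L['p'],L['d']; i=cams.camera_info('top')
f=lambda u,v:(180+np.array(u)/2.6,140+np.array(v)/2.6)
def pt(n,u,v,z): 
    U,V=f(u,v); print(n,np.round([U,V]),world(i,d,U,V,z).round(1).tolist())
pt('nut steel small',562,80,13.);pt('nut steel big',545,135,18.);pt('ring',321,80,14.);pt('tin rim',662,256,40.)
pt('tray corners',[330,487,503,346],[190,166,255,282],14.)
pt('handle top',[412,424],[182,258],76.)
pt('ball',374,230,18.);pt('plate corners',[29,123,124,29],[213,209,304,308],8.);pt('plate mid',76,259,8.)
pt('organiser',[134,249,249,134],[157,154,328,328],30.)
U,V=np.meshgrid(np.arange(215,285),np.arange(190,275))
w=world(i,d,U,V); k=d[V,U]>0
z=w[...,2]; print('org area z max',z[k].max(), np.percentile(z[k],[50,95,99]), 'missing',(~k).sum())
L=np.load('/tmp/side.npz');ds=L['d'];iS=cams.camera_info('side')
for P in [(645,-270,13),(650,-2,14),(444,296,8),(475,-98,76),(430,-385,40)]: print(P,proj(iS,P).round())
U,V=np.meshgrid(np.arange(250,330),np.arange(160,210)); w=world(iS,ds,U,V).reshape(-1,3)
k=(w[:,1]>90)&(w[:,1]<260)&(w[:,0]>250)&(w[:,0]<650)&(w[:,2]>15); print('side org', np.percentile(w[k],[1,50,99],axis=0).round())
wi=cams.camera_info('wrist');R=cv2.Rodrigues(wi['rvec'])[0];print('wrist cam pos',-R.T@wi['tvec'],'fwd',R[2],'right',R[0])
E
python3 b.py
```

```text
nut steel small [396. 171.] [638.8, -279.3, 13.0]
nut steel big [390. 192.] [572.3, -254.7, 18.0]
ring [303. 171.] [646.0, 5.7, 14.0]
tin rim [435. 238.] [426.4, -375.1, 40.0]
tray corners [[307. 367. 373. 313.]
 [213. 204. 238. 248.]] [[514.8, -2.2, 14.0], [538.1, -185.8, 14.0], [434.1, -199.5, 14.0], [408.2, -18.3, 14.0]]
handle top [[338. 343.]
 [210. 239.]] [[512.9, -94.9, 76.0], [429.0, -105.1, 76.0]]
ball [324. 228.] [466.5, -52.0, 18.0]
plate corners [[191. 227. 228. 191.]
 [222. 220. 257. 258.]] [[498.0, 347.6, 8.0], [499.7, 238.7, 8.0], [390.4, 236.2, 8.0], [388.8, 344.6, 8.0]]
plate mid [209. 240.] [443.3, 292.1, 8.0]
organiser [[232. 276. 276. 232.]
 [200. 199. 266. 266.]] [[556.9, 221.8, 30.0], [556.9, 89.6, 30.0], [359.2, 91.1, 30.0], [362.8, 219.7, 30.0]]
org area z max 41.27526442265101 [ 1.80721915 29.6765098  35.77176782] missing 36
(645, -270, 13) [[366. 267.]]
(650, -2, 14) [[357. 216.]]
(444, 296, 8) [[289. 183.]]
(475, -98, 76) [[288. 206.]]
(430, -385, 40) [[248. 285.]]
side org [[363.  91.  15.]
 [462. 160.  25.]
 [560. 231.  37.]]
wrist cam pos [ 204.49025843 -490.21523612  373.33662088] fwd [-0.29537947 -0.0744122  -0.95247771] right [ 2.45992767e-01 -9.69271501e-01 -5.62312110e-04]
```

View pics/wrist0.png

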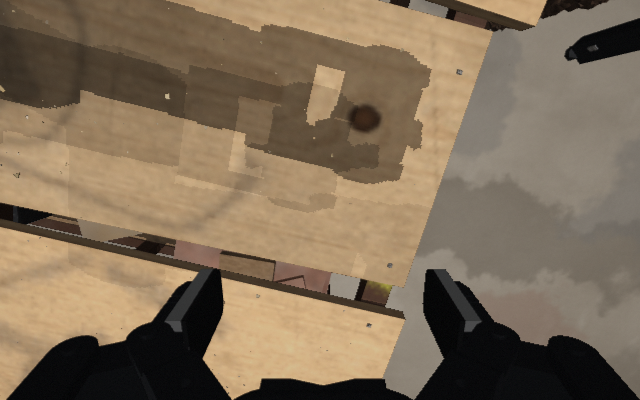

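The organiser's visible parts stay below 41 mm. Before the first reach I check the red object near the small nut.

```bash
python3 - <<'E'
from h import *
L=np.load('/tmp/side.npz');ds=L['d'];p=L['p'];i=cams.camera_info('side')
for a in [(395,265),(395,290),(395,305),(316,260),(316,272),(365,272),(358,216)]: print(a,world(i,ds,[a[0]],[a[1]]).round())
d=np.load('/tmp/top.npz')['d'];i=cams.camera_info('top')
U,V=np.meshgrid(np.arange(640),np.arange(400));w=world(i,d,U,V).reshape(-1,3);k=(d.ravel()>0)&(w[:,2]>90)&(w[:,0]>100)&(w[:,0]<900)&(abs(w[:,1])<650)
print(k.sum(), np.c_[U.ravel(),V.ravel()][k].min(0) if k.any() else'',w[k].min(0),w[k].max(0))
save('sidefull',p,(120,60,520,330),2)
E
```

```text
(395, 265) [[ 628. -598.  204.]]
(395, 290) [[ 624. -625.  192.]]
(395, 305) [[ 625. -625.  176.]]
(316, 260) [[ 545. -389.   93.]]
(316, 272) [[ 546. -404.   79.]]
(365, 272) [[ 641. -291.   14.]]
(358, 216) [[653.  -5.  14.]]
27781 [  0 146] [ 100.00005027 -626.41837075   90.05931755] [661.02878118 460.25512405 979.47310917]
```

Emit:
{"name": "step_arm", "arguments": {"plan": "5 -0.8 0 0 100; 10 -1.7 0 0 100; 15 -2.6 0 0 100; 20 -3.5 0 0 100; 25 -4.3 0 0 100; 30 -5.2 0 0 100; 35 -6.1 0 0 100; 40 -7 0 0 100; 44 -7.7 0 0 100; 44 -7.7 0 0 100"}}

```text
time_s: 2.05
eef_pos: [540.5, -322.7, 230.4]
ee_rot: [-0.0, 0.992, 0.127, 0.0]
force: [0.0, -0.7, -0.0]
grip_width: 1.004
```

Emit:
{"name": "step_arm", "arguments": {"plan": "5 -0.8 2 0 100; 9 -1.5 5 0 100; 10.6 -1.8 8 0 80; 10.6 -1.8 10 0 70; 10.6 -1.8 10 0 70; 10.6 -1.8 10 0 70"}}

```text
time_s: 2.65
eef_pos: [634.8, -283.0, 132.3]
ee_rot: [0.0, 0.992, 0.124, 0.0]
force: [0.2, -0.5, -0.2]
grip_width: 0.702
```

```bash
cat > w.py <<'E'
from h import *
import sys
def look(name,targets,zs):
    s=readout.sense(); p,d,i=cap('wrist'); save(name,p); np.savez('/tmp/'+name,p=p,d=d,**i)
    print('tcp',s['eef_pos'].round(1),s['ee_rot'].round(4),'t',s['time_s'])
    print('tcp ground px',proj(i,[s['eef_pos'][0],s['eef_pos'][1],0]).round())
    for t,z in zip(targets,zs):
        for r in spotter.regions_of('wrist',t)[:3]:
            m=r['pixels']; v,u=np.nonzero(m)
            c,_=cv2.findContours(m.astype(np.uint8),0,2); c=max(c,key=cv2.contourArea)[:,0]
            W=world(i,d,c[:,0],c[:,1],z)[:,:2].astype(np.float32)
            rect=cv2.minAreaRect(W)
            k=d[v,u]>0; w=world(i,d,u[k],v[k])
            print(t,round(r['conf'],2),np.round(r['extent']),'rect',np.round(rect[0],1),np.round(rect[1],1),round(rect[2],1),'circ',cv2.minEnclosingCircle(W),'z',np.percentile(w[:,2],[50,95]).round(1))
look(sys.argv[1],sys.argv[2].split(','),[float(x) for x in sys.argv[3].split(',')])
E
python3 w.py nut1 hex_nut 10
```

```text
tcp [ 634.8 -283.   132.3] [3.000e-04 9.923e-01 1.237e-01 2.000e-04] t 2.65
tcp ground px [[322. 193.]]
hex_nut 0.87 [323. 327.  30.  31.] rect [ 516.  -313.8] [36.2 28.8] 13.4 circ ((515.804931640625, -313.6101379394531), 18.473590850830078) z [10.9 12.7]
hex_nut 0.83 [322. 186.  33.  45.] rect [ 642.5 -279. ] [31.6 26. ] 13.2 circ ((642.406494140625, -278.5174560546875), 15.858543395996094) z [11.9 13.1]
hex_nut 0.77 [195. 168.  39.  37.] rect [ 632.5 -181.7] [27.4 32.4] 65.9 circ ((632.4248046875, -181.86087036132812), 16.21893882751465) z [11.8 13.2]
```

View pics/nut1.png

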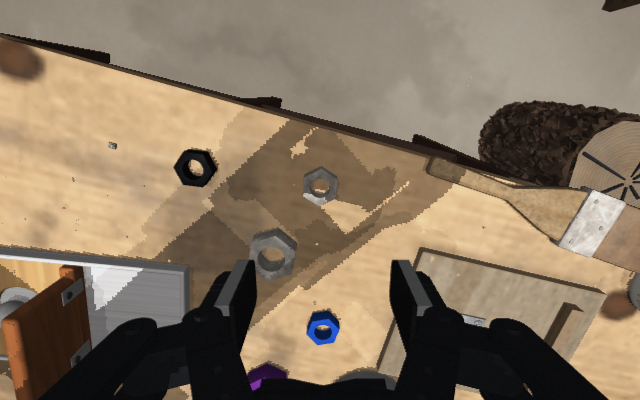

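The small steel nut is at (321,186). The fit gives 31.6 × 26 mm and 13 mm high, which matches the description. Its flats already face the jaws. The large steel nut is at (273,252), and the black (195,168) and blue (323,328) ones stay where they are.

Emit:
{"name": "step_arm", "arguments": {"plan": "0.7 -0.2 4 0 60; 0.7 -0.2 8 0 60; 0.7 -0.2 11 0 60; 0.7 -0.2 12.8 0 60; 0.7 -0.2 12.8 0 60; 0.7 -0.2 12.8 0 10; 0.7 -0.2 12.8 0 10; 0.7 -0.2 12.8 0 10; 0.7 -0.2 12.8 0 10; 0.7 -0.2 12.8 0 10", "grip_force": 40}}

```text
time_s: 3.75
eef_pos: [642.5, -279.6, 6.1]
ee_rot: [0.002, 0.992, 0.124, 0.002]
force: [-1.4, -0.3, 6.6]
grip_width: 0.292
```

Emit:
{"name": "step_arm", "arguments": {"plan": "0 0 -3 0 10; 0 0 -8 0 10; 0 0 -13 0 10; -3 0.5 -16 0 10; -8 1.4 -16 0 10; -13 2.4 -16 0 10; -18 3.3 -16 0 10; -22 4 -14 0 10; -23.2 4.3 -12 0 10; -23.2 4.3 -12 0 10"}}

```text
time_s: 4.75
eef_pos: [425.1, -377.7, 122.3]
ee_rot: [-0.001, 0.992, 0.123, -0.001]
force: [0.1, 0.2, -1.0]
grip_width: 0.29
```

```bash
python3 w.py tin1 tin,hex_nut 40,13
```

```text
tcp [ 425.1 -377.7  122.3] [-1.200e-03  9.924e-01  1.227e-01 -7.000e-04] t 4.75
tcp ground px [[323. 196.]]
tin 0.75 [327. 196. 126. 119.] rect [ 435.2 -377.6] [81.  82.8] 13.1 circ ((432.1191101074219, -377.6449279785156), 43.5098991394043) z [ 3.8 39.3]
hex_nut 0.91 [322. 274.  55.  72.] rect [ 365.1 -392.2] [62.6 45.4] 15.5 circ ((364.9649658203125, -391.71453857421875), 31.39212417602539) z [127.8 129.1]
hex_nut 0.59 [264.  56.  44.  42.] rect [ 512.1 -315.1] [30.5 26.3] 56.3 circ ((512.072998046875, -315.0242919921875), 15.320233345031738) z [12.1 13.5]
hex_nut 0.57 [193. 155.  68.  60.] rect [ 435.1 -278.3] [38.9 49.1] 42.8 circ ((435.389892578125, -278.02197265625), 24.543476104736328) z [17.3 18.8]
```

View pics/tin1.png

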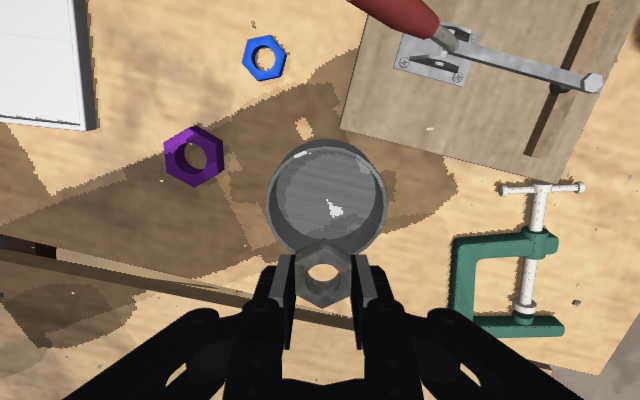

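The nut is in the grip at (322,274). The tin is centred at about (326,198), which is (432,-378) in the world.

Emit:
{"name": "step_arm", "arguments": {"plan": "0.7 0.1 3 0 10; 0.7 0.1 7 0 10; 0.7 0.1 9 0 10; 0.7 0.1 10.2 0 10; 0.7 0.1 10.2 0 10; 0.7 0.1 10.2 0 42; 0.7 0.1 10.2 0 42; 0.7 0.1 10.2 0 42; 0.7 0.1 7 0 42; 0.7 0.1 2 0 42"}}

```text
time_s: 5.9
eef_pos: [433.2, -375.7, 102.6]
ee_rot: [-0.002, 0.992, 0.124, -0.001]
force: [0.3, 0.2, 1.0]
grip_width: 0.42
```

Emit:
{"name": "step_arm", "arguments": {"plan": "0 0 -4 0 60; 0 0 -8 0 60; 0 0 -8 0 60"}}

```text
time_s: 6.2
eef_pos: [435.5, -378.5, 189.7]
ee_rot: [0.005, 0.992, 0.124, 0.003]
force: [0.2, -0.8, -1.0]
grip_width: 0.597
```

```bash
python3 w.py tin2 tin,hex_nut 40,17
```

```text
tcp [ 435.5 -378.5  189.7] [0.0049 0.9923 0.1241 0.0029] t 6.2
tcp ground px [[320. 178.]]
tin 0.91 [319. 189.  93.  95.] rect [ 430.8 -377.6] [85. 83.] 48.3 circ ((431.7084655761719, -377.31439208984375), 43.9517936706543) z [ 3.9 39.4]
hex_nut 0.82 [222.   6.  34.  10.] rect [ 557.1 -265. ] [ 7.1 27.1] 14.4 circ ((560.57568359375, -264.14984130859375), 13.55230712890625) z [13.2 18.2]
hex_nut 0.82 [215. 151.  49.  46.] rect [ 436.1 -279.4] [37.8 45.8] 41.3 circ ((436.5142822265625, -279.019287109375), 22.893972396850586) z [17.3 18.7]
hex_nut 0.79 [319. 181.  29.  37.] rect [ 435.9 -377.2] [29.3 28.7] 59.3 circ ((436.2858581542969, -377.7618408203125), 15.844796180725098) z [15.6 17.2]
```

The network finds the nut inside the tin at z≈17, so it is in. Next is the ring.

Emit:
{"name": "step_arm", "arguments": {"plan": "3 -3.2 0 0 60; 6 -6.5 0 0 60; 9.2 -10 0 0 60; 12.4 -13.5 0 0 60; 15.6 -17 0 0 60; 18.9 -20.5 0 0 60; 22.1 -24 0 0 60; 25.3 -27.5 2 0 60; 28.4 -31 4 0 60; 29.1 -31.6 6 0 60"}}

```text
time_s: 7.35
eef_pos: [638.8, 5.5, 120.8]
ee_rot: [-0.001, 0.992, 0.126, -0.001]
force: [0.8, -0.5, -0.4]
grip_width: 0.602
```

Emit:
{"name": "step_arm", "arguments": {"plan": "0 0 0 0 60; 0 0 0 0 60; 0 0 0 0 60"}}

```text
time_s: 7.65
eef_pos: [638.4, -0.1, 124.3]
ee_rot: [0.0, 0.992, 0.123, 0.001]
force: [-0.5, 0.0, -0.3]
grip_width: 0.595
```

```bash
python3 w.py ring1 race_center,tray,handle 11,14,70
```

```text
tcp [ 6.384e+02 -1.000e-01  1.243e+02] [3.000e-04 9.924e-01 1.234e-01 6.000e-04] t 7.65
tcp ground px [[322. 196.]]
race_center 0.96 [314. 184.  54.  53.] rect [650.    8.5] [40.4 39.5] 14.2 circ ((649.78564453125, 7.997681617736816), 20.808740615844727) z [13.  14.3]
tray 0.85 [375. 360. 192.  78.] rect [502.8 -49.5] [62.5 98.3] 8.1 circ ((503.0344543457031, -47.53692626953125), 53.99209213256836) z [ 9.5 15.5]
handle 0.58 [377. 360. 188.  76.] rect [549.4 -34.3] [49.6 76.7] 9.0 circ ((549.2411499023438, -33.84920883178711), 43.084938049316406) z [ 9.5 17. ]
```

View pics/ring1.png

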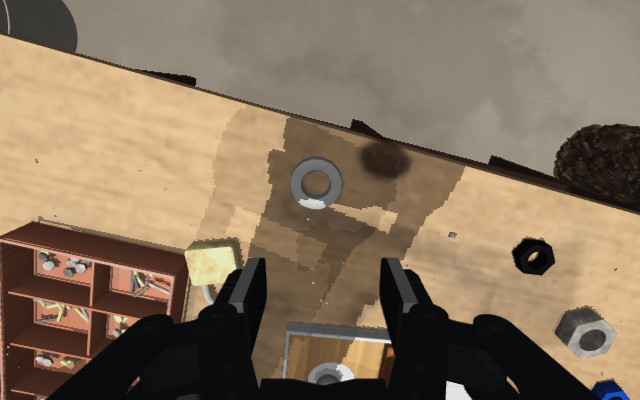

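The ring is at (314,184): 40 mm across, 14 mm high, at about (649.7, 8). The padlock, at (212,263), is clear of the jaws.

Emit:
{"name": "step_arm", "arguments": {"plan": "1.3 -0.5 4 0 75; 1.3 -0.5 8 0 75; 1.3 -0.5 11 0 75; 1.3 -0.5 12 0 75; 1.3 -0.5 12 0 75; 1.3 -0.5 12 0 25; 1.3 -0.5 12 0 25; 1.3 -0.5 12 0 25; 1.3 -0.5 12 0 25; 1.3 -0.5 12 0 25"}}

```text
time_s: 8.85
eef_pos: [650.9, 9.0, 5.8]
ee_rot: [0.001, 0.992, 0.124, 0.002]
force: [-0.3, -0.8, 4.9]
grip_width: 0.439
```

Emit:
{"name": "step_arm", "arguments": {"plan": "0 0 -4 0 25; 0 0 -9 0 25; 0 0 -14 -5 25; -3 1.7 -15 -13 25; -7 4 -15 -21 25; -11 6.2 -15 -29 25; -15 8.4 -15 -37 25; -19 10.7 -15 -45 25; -20.5 11.5 -15 -53 25; -20.5 11.5 -15 -61 25"}}

```text
time_s: 9.85
eef_pos: [478.2, -154.5, 154.9]
ee_rot: [0.001, 0.791, 0.612, 0.0]
force: [0.3, -0.0, -0.4]
grip_width: 0.439
```

Emit:
{"name": "step_arm", "arguments": {"plan": "0 0 0 -8 25; 0 0 0 -16 25; 0 0 0 -23 25; 0 0 0 -23 25; 0 0 0 -23 25"}}

```text
time_s: 10.35
eef_pos: [479.5, -152.8, 154.1]
ee_rot: [0.001, 0.656, 0.755, 0.0]
force: [0.3, -0.1, -1.2]
grip_width: 0.438
```

```bash
python3 w.py tray1 tray,ball_center,race_center 14,18,150
```

```text
tcp [ 479.5 -152.8  154.1] [7.000e-04 6.556e-01 7.551e-01 1.000e-04] t 10.35
tcp ground px [[323. 186.]]
tray 0.97 [327. 119. 154. 238.] rect [ 475.5 -103.1] [110.3 182.8] 8.1 circ ((475.2713317871094, -102.32907104492188), 105.73162078857422) z [ 9.5 74.8]
tray 0.69 [239. 377.  84.  43.] rect [ 458.1 -342.7] [16.8 24.8] 7.9 circ ((458.35601806640625, -342.63519287109375), 14.789312362670898) z [13.7 39.1]
ball_center 0.77 [327.  55.  36.  39.] rect [467.7 -48.4] [23.7 23.1] 8.1 circ ((468.0906677246094, -48.27071762084961), 12.341775894165039) z [26.1 29.2]
race_center 0.74 [324. 277.  87.  87.] rect [ 479.3 -158.3] [41.  46.8] 8.0 circ ((479.7230224609375, -158.2063446044922), 23.65662956237793) z [161.2 162.3]
```

View pics/tray1.png

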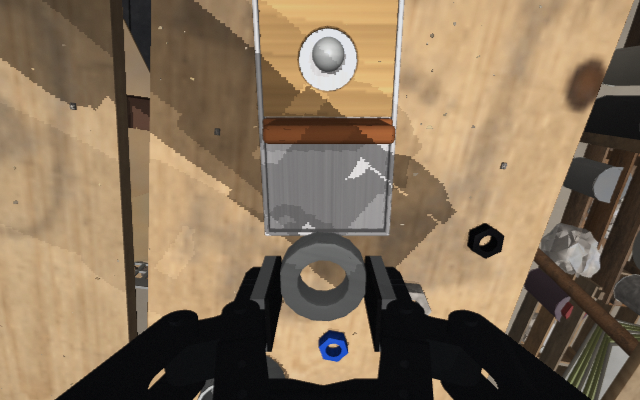

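The tray's yaw is 8.1° and its centre is about (475,-99.5). The ball sits in the pocket at (328,55), and the well is empty around (327,190). The held ring is lined up apart from 3 mm along tray x.

Emit:
{"name": "step_arm", "arguments": {"plan": "0 0.3 5 0 25; 0 0.3 9 0 25; 0 0.3 12 0 25; 0 0.3 13 0 25; 0 0.3 13.9 0 25; 0 0.3 14 0 25; 0 0.3 14 0 25; 0 0.3 14 0 52; 0 0.3 14 0 58; 0 0.3 14 0 58"}}

```text
time_s: 11.55
eef_pos: [482.6, -152.4, 13.8]
ee_rot: [0.001, 0.654, 0.756, 0.0]
force: [-0.5, 0.0, 0.3]
grip_width: 0.577
```

Emit:
{"name": "step_arm", "arguments": {"plan": "0 0 -2 0 58; 0 0 -6 0 58; 0 0 -11 0 70; -1 0 -15 8 70; -1 0 -15 16 80; 1 0 -15 24 80; 3 0 -15 32 80; 5 0 -15 40 80; 5.3 0 -15 48 80; 5.3 0 -15 56 80"}}

```text
time_s: 12.55
eef_pos: [474.6, -99.1, 163.6]
ee_rot: [0.0, 0.934, 0.358, 0.0]
force: [-0.1, 0.2, -0.1]
grip_width: 0.802
```

Emit:
{"name": "step_arm", "arguments": {"plan": "0 0 0 8 80; 0 0 0 16 80; 0 0 0 24 80; 0 0 0 32 80; 0 0 0 34 80; 0 0 0 34 80; 0 0 0 34 80"}}

```text
time_s: 13.25
eef_pos: [474.7, -99.8, 163.5]
ee_rot: [0.0, 0.997, 0.073, 0.0]
force: [0.1, 0.2, 0.5]
grip_width: 0.802
```

```bash
python3 w.py tray2 tray,handle,ball_center,race_center 14,70,18,18; python3 - <<'E'
from h import *
L=np.load('/tmp/tray2.npz');d=L['d'];i={k:L[k] for k in ['vfov','cx','cy','rvec','tvec']};i={k:(float(v) if v.ndim==0 else v) for k,v in i.items()}
U,V=np.meshgrid(np.arange(640),np.arange(400));w=world(i,d,U,V).reshape(-1,3)
k=(d.ravel()>0)&(w[:,2]>66)&(w[:,2]<84)&(abs(w[:,0]-473)<60)&(abs(w[:,1]+100)<40)
q=w[k];print(k.sum(),cv2.minAreaRect(q[:,:2].astype(np.float32)),np.median(q,0), np.percentile(q[:,2],95))
E
```

```text
tcp [474.7 -99.8 163.5] [1.000e-04 9.974e-01 7.260e-02 1.000e-04] t 13.25
tcp ground px [[322. 183.]]
tray 0.57 [322. 192. 230. 140.] rect [ 467.9 -100.8] [127.5 189.4] 7.8 circ ((475.9465026855469, -99.41474914550781), 107.73193359375) z [ 9.3 74.6]
handle 0.97 [322. 189. 231. 144.] rect [483.9 -98.4] [102.9 153.5] 8.1 circ ((490.3937683105469, -97.8740005493164), 86.89664459228516) z [ 9.3 74.6]
ball_center 0.87 [261. 190.  27.  31.] rect [468.4 -48.2] [22.9 23.3] 8.3 circ ((468.1818542480469, -47.892494201660156), 12.322747230529785) z [25.7 29.2]
race_center 0.62 [385. 188.  44.  41.] rect [ 483.6 -153.5] [38.8 39.7] 8.3 circ ((483.4245300292969, -152.9617462158203), 20.66278648376465) z [18.9 20.3]
1941 ((475.8507995605469, -99.73616027832031), (83.31426239013672, 11.765151977539062), 7.913117408752441) [479.61670942 -99.15752384  74.96341072] 76.20331157580993
```

View pics/tray2.png

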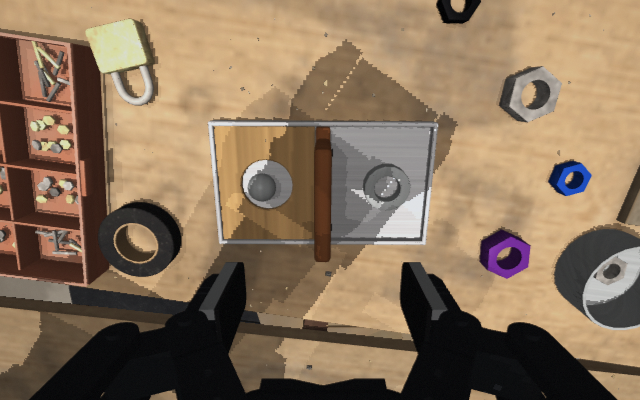

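The ring lies flat in the well at (385,188), top at z≈20. The nut is in the tin at (611,271), and the ball is in its pocket at (262,187). The handle's centre is (475.8,-99.7) with yaw 7.9°, so only about 1 mm of correction is needed.

Emit:
{"name": "step_arm", "arguments": {"plan": "0.1 0 4 0.4 60; 0.1 0 8 0.4 60; 0.1 0 10.5 0.4 60; 0.1 0 11.7 0.4 50; 0.1 0 12 0.4 40; 0.1 0 12 0.4 32; 0.1 0 12 0.4 26; 0.1 0 12 0.4 21; 0.1 0 12 0.4 17; 0.1 0 12 0.4 13", "grip_force": 80}}

```text
time_s: 14.5
eef_pos: [475.9, -99.7, 43.9]
ee_rot: [0.0, 0.998, 0.069, 0.0]
force: [-0.9, 1.7, 7.3]
grip_width: 0.137
```

Emit:
{"name": "step_arm", "arguments": {"plan": "0 0 0 0 9; 0 0 0 0 5; 0 0 0 0 2; 0 0 0 0 0; 0 0 0 0 0; 0 0 0 0 0"}}

```text
time_s: 15.1
eef_pos: [476.0, -99.7, 44.1]
ee_rot: [0.0, 0.998, 0.069, 0.0]
force: [-1.1, 2.2, 7.9]
grip_width: 0.131
```

Emit:
{"name": "step_arm", "arguments": {"plan": "0 0 -0.1 0 0; 0 0 -0.3 0 0; 0 0 -0.6 0 0; 0 0 -1 0 0; 0 0 -1.5 0 0; 0 0 -2.1 0 0; 0 0 -2.8 0 0; 0 0 -3.6 0 0; 0 0 -4.5 0 0; 0 0 -5.4 0 0"}}

```text
time_s: 16.1
eef_pos: [475.7, -99.7, 98.2]
ee_rot: [0.0, 0.998, 0.068, 0.0]
force: [0.4, -0.0, -3.5]
grip_width: 0.126
```

Emit:
{"name": "step_arm", "arguments": {"plan": "0 0 -0.9 0 0; 0 0 -1.8 0 0; 0 0 -2.7 0 0; 0 0 -3.6 0 0; 0 0 -4.4 0 0; 0 0 -5.1 0 0; 0 0 -5.7 0 0; 0 0 -6.2 0 0; 0 0 -6.5 0 0; 0 0 -6.6 0 0"}}

```text
time_s: 17.1
eef_pos: [475.7, -99.7, 163.5]
ee_rot: [0.0, 0.998, 0.068, 0.0]
force: [0.3, 0.2, -4.2]
grip_width: 0.13
```

```bash
python3 - <<'E'
from h import *
p,d,i=cap('side'); np.savez('/tmp/side2',p=p,d=d)
a=cv2.resize(p[150:280,220:380],None,fx=5,fy=5,interpolation=cv2.INTER_CUBIC)[:,:,::-1]
q=np.load('/tmp/side.npz')['p'][160:220,235:345]
b=cv2.resize(q,None,fx=5,fy=5,interpolation=cv2.INTER_CUBIC)[:,:,::-1]
a=cv2.resize(a,(500,406)); b=cv2.resize(b,(500,272))[:190]
cv2.imwrite('pics/lift.png',np.vstack([a,b]))
for r in spotter.regions_of('side','tray')[:1]:
    v,u=np.nonzero(r['pixels']);w=world(i,d,u,v);print(r['conf'],np.percentile(w,[2,50,98],axis=0).round())
p,d,i=cap('top'); np.savez('/tmp/top2',p=p,d=d)
U,V=np.meshgrid(np.arange(200,300),np.arange(190,275)); k=d[V,U]==0; print('missing px',np.c_[U[k],V[k]].tolist()[:40])
w=world(i,d,U,V);z=w[...,2]
for y in range(80,240,10):
    m=(abs(w[...,1]-y)<5)&(w[...,0]>380)&(w[...,0]<540); print(y,np.percentile(z[m],[5,50,99]).round(),end=' ')
E
python3 w.py lift_w ball_center,race_center 148,140
```

```text
0.91 [[ 421. -198.  122.]
 [ 479. -108.  136.]
 [ 536.  -40.  196.]]
missing px [[279, 193], [220, 196], [245, 196], [238, 199], [262, 199], [236, 205], [294, 206], [295, 207], [273, 210], [274, 210], [268, 212], [284, 215], [285, 215], [269, 216], [273, 216], [217, 220], [239, 220], [201, 221], [242, 224], [280, 224], [213, 225], [238, 232], [213, 233], [250, 234], [279, 235], [219, 240], [228, 240], [264, 241], [206, 243], [289, 243], [205, 246], [234, 250], [289, 250], [204, 251], [235, 259], [207, 261], [206, 262], [240, 263], [283, 264], [223, 266]]
80 [-5.  0. 21.] 90 [-5.  0. 35.] 100 [-1.  6. 36.] 110 [-2.  2. 30.] 120 [-2.  3. 28.] 130 [-2.  4. 29.] 140 [-2.  3. 29.] 150 [-2.  2. 29.] 160 [-2.  4. 27.] 170 [-2.  2. 29.] 180 [-3.  2. 29.] 190 [-1.  4. 29.] 200 [-2.  3. 29.] 210 [-1.  3. 34.] 220 [-1. 10. 37.] 230 [-0. 33. 39.] tcp [475.6 -99.6 163.1] [-1.000e-04  9.977e-01  6.850e-02 -2.000e-04] t 17.25
tcp ground px [[322. 183.]]
ball_center 0.8 [224. 250.  49.  52.] rect [473.3 -50.9] [21.7 25.1] 53.6 circ ((473.12091064453125, -51.464813232421875), 12.71696662902832) z [144.4 148.1]
race_center 0.8 [425. 245.  76.  73.] rect [ 484.9 -152.1] [43.4 37.8] 51.7 circ ((485.40899658203125, -152.36720275878906), 21.83022689819336) z [137.8 139. ]
race_center 0.18 [119.  64.  69.  86.] rect [551.3  -1.3] [34.2 25.3] 18.8 circ ((552.2673950195312, -0.13377630710601807), 18.62799644470215) z [14.1 15.7]
```

View pics/lift.png

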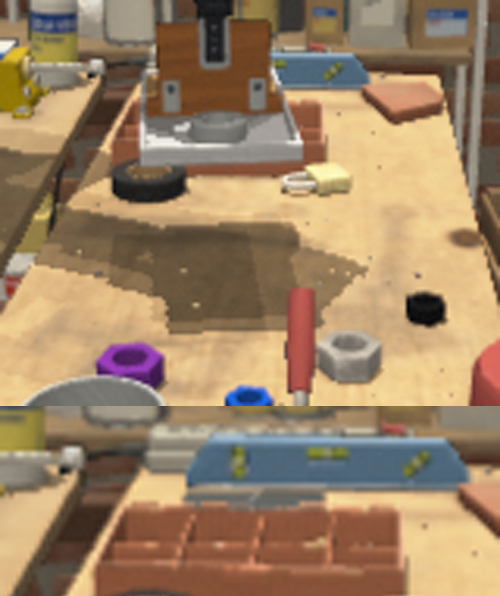

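The tray is up and looks level, and the ring is in the well. I raise it further and move a little towards the plate to see whether a clear lid stands open at the organiser.

Emit:
{"name": "step_arm", "arguments": {"plan": "0 -0.1 -0.2 0 0; 0 -0.4 -0.6 0 0; 0 -0.8 -1.2 0 0; 0 -1.4 -2 0 0; 0 -2.1 -3 0 0; 0 -2.9 -4 0 0; 0 -3.7 -5 0 0; 0 -4.5 -6 0 0; 0 -5.3 -6.9 0 0; 0 -6.1 -7.6 0 0"}}

```text
time_s: 18.4
eef_pos: [467.3, -38.5, 240.2]
ee_rot: [0.0, 0.998, 0.069, 0.0]
force: [0.8, 0.8, -4.9]
grip_width: 0.125
```

Emit:
{"name": "step_arm", "arguments": {"plan": "0 -0.8 -0.4 0 0; 0 -1.5 -0.6 0 0; 0 -2.1 -0.6 0 0; 0 -2.6 -0.6 0 0; 0 -3 -0.6 0 0; 0 -3.3 -0.6 0 0; 0 -3.5 -0.6 0 0; 0 -3.5 -0.6 0 0"}}

```text
time_s: 19.2
eef_pos: [462.5, -4.4, 245.3]
ee_rot: [0.0, 0.998, 0.069, -0.0]
force: [-0.2, 0.5, -4.0]
grip_width: 0.132
```

```bash
python3 w.py org ball_center 228; python3 - <<'E'
from h import *
L=np.load('/tmp/org.npz');p=L['p'];d=L['d'];i={k:(float(L[k]) if L[k].ndim==0 else L[k]) for k in ['vfov','cx','cy','rvec','tvec']}
print('plate px',proj(i,[443,292,8]),'lid?',proj(i,[[360,225,35],[557,225,35],[360,225,165],[557,225,165]]).round().tolist())
save('orgc',p,(0,0,320,400),1.5)
ds=np.load('/tmp/side.npz')['d'];iS=cams.camera_info('side')
print('level',world(iS,ds,[307,307,307],[169,172,175]).round())
U,V=np.meshgrid(np.arange(240,345),np.arange(100,200));w=world(iS,ds,U,V).reshape(-1,3)
k=(w[:,1]>236)&(w[:,1]<420)&(w[:,0]>330)&(w[:,0]<560)&(w[:,2]>25)
print(k.sum(),np.percentile(w[k],[0,50,100],axis=0).round() if k.any() else '')
E
```

```text
tcp [462.5  -4.4 245.3] [ 0.000e+00  9.976e-01  6.860e-02 -1.000e-04] t 19.2
tcp ground px [[322. 165.]]
ball_center 0.94 [226. 251.  48.  50.] rect [459.1  44.6] [22.4 25.4] 52.1 circ ((458.6505432128906, 43.68915557861328), 13.041901588439941) z [226.4 230.1]
plate px [[ 50.21121732 147.74093612]] lid? [[102.0, 235.0], [90.0, 39.0], [-5.0, 303.0], [-56.0, 6.0]]
level [[502. 391.  34.]
 [502. 387.  24.]
 [503. 381.  14.]]
258 [[396. 378.  25.]
 [480. 386.  36.]
 [557. 406.  44.]]
```

View pics/orgc.png

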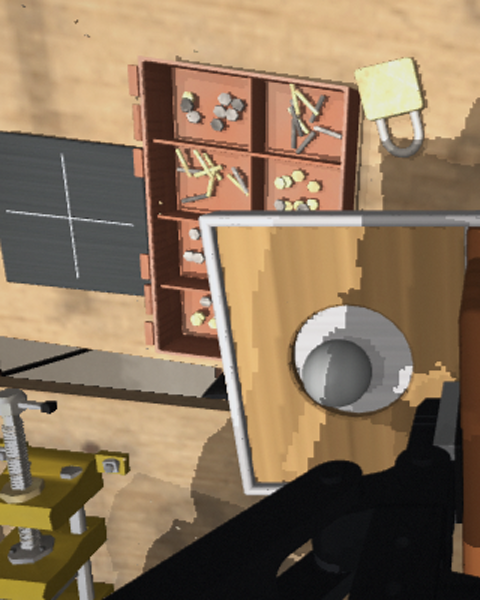

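The organiser's hinge tabs are on its plate side at crop (140,80–330). The ball rests in its pocket at (338,372). An open lid would tint the background in the side view, so I check numerically for a step along its would-be edges.

```bash
python3 - <<'E'
from h import *
L=np.load('/tmp/side.npz');p=L['p'].astype(float);iS=cams.camera_info('side')
print('lid corners side',proj(iS,[[360,228,37],[557,228,37],[360,228,165],[557,228,165],[557,228,100]]).round(1).tolist())
for r in (166,169,172,176):
    print(r,[tuple(int(x) for x in p[r,c]) for c in range(310,336,2)])
L=np.load('/tmp/org.npz')['p']
cl=cv2.createCLAHE(6,(8,8)); a=cl.apply(cv2.cvtColor(L[:300,:150],cv2.COLOR_RGB2GRAY)); a=cv2.resize(a,None,fx=2,fy=2,interpolation=cv2.INTER_CUBIC)
b=cl.apply(cv2.cvtColor(p[110:230,230:350].astype(np.uint8),cv2.COLOR_RGB2GRAY)); b=cv2.resize(b,(480,480),interpolation=cv2.INTER_CUBIC)
b=cv2.copyMakeBorder(b,0,120,0,0,0); cv2.imwrite('pics/lid.png',np.hstack([a,b]))
E
```

```text
lid corners side [[261.4, 180.8], [322.1, 181.5], [259.8, 141.7], [322.6, 142.4], [322.3, 162.6]]
166 [(100, 106, 99), (131, 131, 119), (132, 132, 118), (128, 129, 116), (98, 101, 97), (127, 115, 101), (140, 111, 98), (128, 119, 106), (151, 129, 102), (161, 134, 97), (162, 135, 98), (167, 138, 101), (163, 135, 99)]
169 [(114, 125, 82), (77, 103, 123), (80, 105, 123), (82, 106, 125), (81, 104, 125), (82, 105, 126), (80, 106, 126), (84, 108, 129), (80, 105, 124), (84, 106, 111), (79, 104, 125), (80, 105, 125), (94, 113, 128)]
172 [(88, 111, 128), (78, 103, 121), (79, 104, 123), (79, 103, 123), (79, 103, 122), (80, 104, 122), (78, 101, 120), (84, 101, 100), (137, 139, 101), (71, 82, 67), (76, 100, 119), (77, 102, 123), (81, 106, 125)]
176 [(77, 101, 120), (79, 102, 122), (80, 103, 123), (78, 103, 121), (78, 101, 121), (78, 104, 122), (78, 102, 121), (82, 103, 117), (80, 100, 120), (75, 98, 118), (77, 102, 119), (76, 101, 120), (76, 101, 119)]
```

View pics/lid.png

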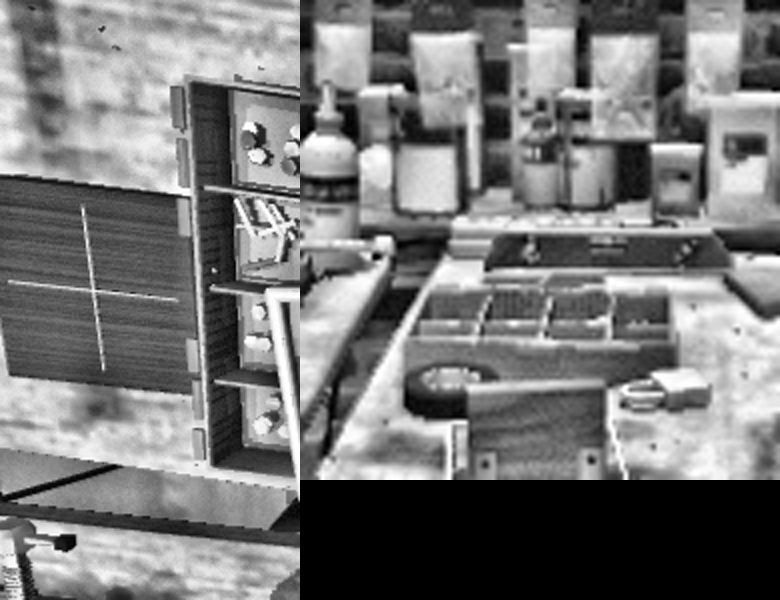

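There is no tint step on the level at column 322 and no lid outline in either enhanced view, so the lid is shut or out of the way. I still carry the tray high. One last clearance check plus the plate centre from the cross lines.

```bash
python3 - <<'E'
from h import *
L=np.load('/tmp/org.npz');p=L['p'];d=L['d'];i={k:(float(L[k]) if L[k].ndim==0 else L[k]) for k in ['vfov','cx','cy','rvec','tvec']}
print('cross',world(i,d,[47.],[145.],8.))
for n in ['side2','top2']:
    D=np.load(f'/tmp/{n}.npz')['d'];I=cams.camera_info(n[:-1])
    U,V=np.meshgrid(np.arange(640),np.arange(400));w=world(I,D,U,V).reshape(-1,3)
    k=(D.ravel()>0)&(w[:,2]>50)&(w[:,0]>60)&(w[:,0]<620)&(w[:,1]>120)&(w[:,1]<460)
    print(n,k.sum(),np.percentile(w[k],[0,10,50,90,100],axis=0).round().tolist() if k.any() else '')
s=readout.sense();P=s['eef_pos'];a=2*np.arctan2(s['ee_rot'][2],s['ee_rot'][1]);g=np.array([444,292,152])-P
print(P,np.degrees(a),'tool shift cm',[(g[0]*np.cos(a)+g[1]*np.sin(a))/10,(g[0]*np.sin(a)-g[1]*np.cos(a))/10,-g[2]/10],s['joints'].round(2))
# tray underside/rim height from wrist ball panel depth
w=world(i,d,np.array([180,200,175]),np.array([180,190,260]));print('panel/rim z',w.round(1).tolist())
E
```

```text
cross [[445.56202949 295.15923054   8.        ]]
side2 5348 [[63.0, 120.0, 50.0], [118.0, 137.0, 132.0], [164.0, 161.0, 318.0], [217.0, 306.0, 478.0], [266.0, 450.0, 543.0]]
top2 9228 [[191.0, 120.0, 50.0], [216.0, 136.0, 651.0], [251.0, 160.0, 703.0], [299.0, 190.0, 926.0], [307.0, 459.0, 980.0]]
[462.60565987  -4.66413685 245.27460147] 7.850017521301244 tool shift cm [np.float64(2.2087204684463755), np.float64(-29.64252621803406), np.float64(9.327460146595277)] [-0.26  0.16  1.65 -0.    1.33  1.17]
panel/rim z [[486.9, 73.2, 211.7], [482.8, 62.9, 211.1], [440.1, 75.5, 211.2]]
```

```bash
python3 - <<'E'
from h import *
U,V=np.meshgrid(np.arange(640),np.arange(400))
for n in ['side','side2','top','top2']:
    D=np.load(f'/tmp/{n}.npz')['d'];I=cams.camera_info(n.strip('2'))
    w=world(I,D,U,V).reshape(-1,3)
    k=(D.ravel()>0)&(w[:,2]>50)&(w[:,0]>0)&(w[:,0]<620)&(w[:,1]>60)&(w[:,1]<460)
    print(n,k.sum())
    for z0 in range(50,1000,100):
        m=k&(w[:,2]>=z0)&(w[:,2]<z0+100)
        if m.sum()>20: print('  z',z0,m.sum(),'x',np.percentile(w[m,0],[2,50,98]).round(),'y',np.percentile(w[m,1],[2,50,98]).round(),'px',U.ravel()[m].min(),U.ravel()[m].max(),V.ravel()[m].min(),V.ravel()[m].max())
R=cv2.Rodrigues(cams.camera_info('top')['rvec'])[0];print(-R.T@cams.camera_info('top')['tvec'])
a=np.load('/tmp/side2.npz')['p'][:330,:400];b=np.load('/tmp/top2.npz')['p'][100:,100:500]
cv2.imwrite('pics/env.png',np.hstack([a[:300],b])[:,:,::-1])
E
```

```text
side 599
  z 50 378 x [210. 241. 266.] y [323. 418. 442.] px 221 244 134 170
  z 350 44 x [216. 226. 237.] y [168. 180. 192.] px 201 209 43 50
  z 450 157 x [213. 222. 236.] y [169. 176. 184.] px 196 209 3 42
side2 6238
  z 50 667 x [ 71. 218. 265.] y [104. 409. 440.] px 140 244 134 170
  z 150 1829 x [ 86. 133. 185.] y [ 63. 137. 231.] px 142 238 114 157
  z 250 1441 x [ 57. 135. 184.] y [ 72. 163. 208.] px 130 198 80 120
  z 350 1338 x [119. 174. 222.] y [141. 154. 190.] px 166 209 42 80
  z 450 963 x [142. 188. 232.] y [130. 141. 176.] px 169 209 3 42
top 6684
  z 50 940 x [ 67. 210. 262.] y [305. 362. 446.] px 133 199 304 378
  z 150 359 x [ 69. 224. 288.] y [ 60.  65. 443.] px 130 280 294 399
  z 350 29 x [214. 231. 237.] y [167. 171. 186.] px 199 210 334 347
  z 450 230 x [212. 223. 235.] y [168. 177. 185.] px 183 209 335 362
  z 550 147 x [204. 209. 213.] y [177. 179. 184.] px 161 185 360 381
  z 650 1192 x [206. 238. 290.] y [140. 159. 191.] px 113 186 319 399
  z 750 1901 x [221. 238. 301.] y [146. 166. 194.] px 87 157 319 399
  z 850 1468 x [289. 300. 306.] y [145. 166. 169.] px 0 112 328 377
  z 950 418 x [286. 290. 303.] y [145. 146. 167.] px 0 35 350 393
top2 12203
  z 50 459 x [211. 242. 264.] y [316. 422. 451.] px 133 199 304 326
  z 150 23 x [236. 241. 245.] y [437. 441. 448.] px 130 136 315 319
  z 550 1156 x [229. 255. 290.] y [ 61. 105. 178.] px 139 257 313 365
  z 650 6778 x [192. 231. 285.] y [ 65. 141. 198.] px 113 248 319 399
  z 750 1901 x [222. 238. 301.] y [146. 166. 194.] px 87 156 319 399
  z 850 1468 x [289. 300. 306.] y [145. 166. 169.] px 1 112 328 377
  z 950 418 x [285. 289. 303.] y [144. 146. 167.] px 0 36 350 393
[ 351.82007179  -42.48020703 1229.75429645]
```

View pics/env.png

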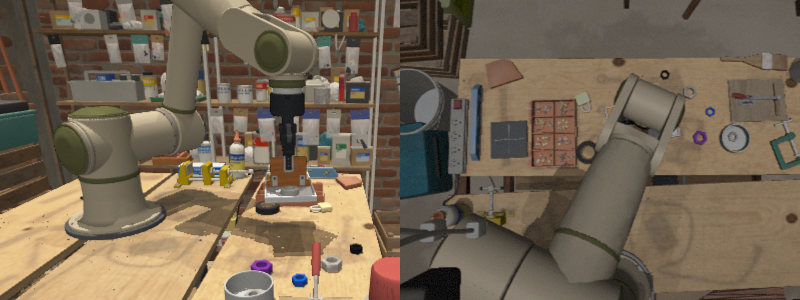

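The arm is bulky, and something static hangs around (225–300, 140–195) from z≈350 up, like a lamp on a boom. I check whether swinging the arm round would hit it.

```bash
cat > c.py <<'E'
from h import *
from scipy.spatial import cKDTree
U,V=np.meshgrid(np.arange(640),np.arange(400))
S=[];A=[]
for n in ['side','top']:
    I=cams.camera_info(n)
    d0=np.load(f'/tmp/{n}.npz')['d'].ravel();d1=np.load(f'/tmp/{n}2.npz')['d'].ravel()
    dd={'d':0}
    w0=world(I,d0.reshape(400,640),U,V).reshape(-1,3);w1=world(I,d1.reshape(400,640),U,V).reshape(-1,3)
    k=(d0>0)&(w0[:,2]>120)&(w0[:,0]>-100)&(w0[:,0]<600)&(w0[:,1]>90)&(w0[:,1]<600); S.append(w0[k])
    k=(d1>0)&(d0>0)&(d1<d0-15)&(np.hypot(w1[:,0],w1[:,1])<650)&(w1[:,2]>120)&(w1[:,2]<900); A.append(w1[k])
S=np.vstack(S);A=np.vstack(A)
def clean(P,r=12,n=5):
    t=cKDTree(P);return P[np.array([len(x) for x in t.query_ball_point(P,r)])>=n]
S=clean(S);A=clean(A)
print('static');
for z in range(100,1000,50):
    m=(S[:,2]>=z)&(S[:,2]<z+50)
    if m.sum()>5: print(z,m.sum(),'x',np.percentile(S[m,0],[0,50,100]).round(),'y',np.percentile(S[m,1],[0,50,100]).round())
print('arm zmax',A[:,2].max(),len(A))
t=cKDTree(S)
for a in np.arange(0,1.6,.1):
    c,s=np.cos(a),np.sin(a);B=A@np.array([[c,s,0],[-s,c,0],[0,0,1]])
    D,j=t.query(B);q=D.argmin();print(round(a,1),D.min().round(),'arm',B[q].round(),'orig',A[q].round(),'stat',S[j[q]].round())
E
python3 c.py
```

```text
static
100 119 x [226. 243. 254.] y [423. 435. 455.]
150 38 x [236. 241. 246.] y [436. 442. 448.]
400 72 x [214. 229. 238.] y [166. 179. 192.]
450 272 x [213. 226. 238.] y [166. 175. 188.]
500 115 x [209. 217. 223.] y [175. 179. 185.]
550 85 x [204. 210. 215.] y [174. 179. 184.]
600 69 x [204. 208. 212.] y [177. 178. 183.]
650 322 x [209. 281. 290.] y [140. 144. 177.]
700 870 x [200. 234. 300.] y [146. 160. 197.]
750 1547 x [214. 237. 300.] y [146. 166. 198.]
800 354 x [290. 296. 305.] y [145. 166. 170.]
850 554 x [290. 300. 307.] y [145. 166. 170.]
900 914 x [287. 300. 307.] y [145. 166. 171.]
950 418 x [285. 290. 304.] y [144. 146. 169.]
arm zmax 683.4259217825412 33930
0.0 4.0 arm [218. 164. 453.] orig [218. 164. 453.] stat [219. 167. 451.]
0.1 11.0 arm [207. 183. 483.] orig [225. 162. 483.] stat [216. 179. 479.]
0.2 14.0 arm [215. 177. 663.] orig [246. 131. 663.] stat [210. 177. 651.]
0.3 1.0 arm [207. 177. 650.] orig [250. 108. 650.] stat [207. 177. 650.]
0.4 9.0 arm [196. 182. 622.] orig [252.  91. 622.] stat [205. 179. 624.]
0.5 1.0 arm [211. 179. 573.] orig [271.  56. 573.] stat [210. 178. 572.]
0.6 0.0 arm [207. 178. 606.] orig [271.  30. 606.] stat [207. 178. 606.]
0.7 0.0 arm [206. 178. 608.] orig [272.   3. 608.] stat [206. 178. 608.]
0.8 0.0 arm [221. 173. 482.] orig [278. -38. 482.] stat [221. 173. 481.]
0.9 1.0 arm [209. 178. 561.] orig [269. -53. 561.] stat [209. 178. 560.]
1.0 19.0 arm [207. 200. 524.] orig [281. -66. 524.] stat [214. 182. 524.]
1.1 2.0 arm [226. 436. 133.] orig [491.  -3. 133.] stat [227. 436. 132.]
1.2 9.0 arm [242. 462. 131.] orig [518. -58. 131.] stat [245. 455. 127.]
1.3 1.0 arm [227. 436. 132.] orig [ 481. -103.  132.] stat [227. 436. 132.]
1.4 0.0 arm [243. 435. 136.] orig [ 470. -165.  136.] stat [243. 435. 136.]
1.5 1.0 arm [227. 435. 126.] orig [ 450. -196.  126.] stat [227. 435. 125.]
```

The obstacle is real: two cameras agree on it. I measure the forearm's envelope in the arm's own plane and refine the obstacle from the current view.

```bash
cat > d.py <<'E'
from h import *
s=readout.sense();q=s['joints'];print('q',q.round(3),s['eef_pos'].round(1))
U,V=np.meshgrid(np.arange(640),np.arange(400))
C={}
for n in ['side','top']:
    I=cams.camera_info(n)
    p,d,_=cap(n);np.savez(f'/tmp/{n}3',p=p,d=d)
    for k in ['','2','3']:
        D=np.load(f'/tmp/{n}{k}.npz')['d'];C[n+k]=(D.ravel(),world(I,D,U,V).reshape(-1,3))
fr=lambda w,a:np.c_[w[:,:2]@np.array([[np.cos(a),-np.sin(a)],[np.sin(a),np.cos(a)]]),w[:,2]]
# arm cloud now (vs start)
for n in ['side','top']:
    d0,w0=C[n];d3,w3=C[n+'3']
    k=(d3>0)&(d3<d0-15)&(w3[:,2]>150)&(np.hypot(w3[:,0],w3[:,1])<700)
    A=fr(w3[k],q[0]);print(n,'arm now, j1 frame fwd/left/z ranges')
    for f in range(-100,620,50):
        m=(A[:,0]>=f)&(A[:,0]<f+50)
        if m.sum()>30: print('  fwd',f,m.sum(),'left',np.percentile(A[m,1],[1,50,99]).round(),'z',np.percentile(A[m,2],[1,50,99]).round())
# lamp: columns near
for n in ['side','side2','side3','top','top2','top3']:
    d,w=C[n];k=(d>0)&(w[:,0]>190)&(w[:,0]<320)&(w[:,1]>135)&(w[:,1]<205)&(w[:,2]>60)
    print(n,k.sum(),[(z,int((k&(w[:,2]>=z)&(w[:,2]<z+50)).sum())) for z in range(50,1000,50) if (k&(w[:,2]>=z)&(w[:,2]<z+50)).sum()>5])
E
python3 d.py
```

```text
q [-0.264  0.163  1.651 -0.     1.327  1.17 ] [462.6  -4.7 245.3]
side arm now, j1 frame fwd/left/z ranges
  fwd -50 617 left [-101.  -96.  207.] z [153. 217. 339.]
  fwd 0 2337 left [-100.  155.  212.] z [154. 261. 489.]
  fwd 50 488 left [-92. -77. 217.] z [165. 209. 348.]
  fwd 250 279 left [ 68.  80. 105.] z [494. 516. 531.]
  fwd 300 342 left [ 55.  59. 110.] z [484. 508. 528.]
  fwd 350 556 left [ 55.  58. 179.] z [214. 500. 525.]
  fwd 400 1786 left [ 11.  81. 136.] z [208. 415. 522.]
  fwd 450 3278 left [ 21.  87. 171.] z [207. 414. 527.]
  fwd 500 134 left [ 35.  47. 120.] z [203. 210. 217.]
top arm now, j1 frame fwd/left/z ranges
  fwd 0 99 left [264. 283. 301.] z [220. 253. 275.]
  fwd 50 1025 left [-64. 240. 287.] z [192. 364. 529.]
  fwd 100 182 left [147. 204. 228.] z [616. 632. 647.]
  fwd 150 2702 left [ 63. 115. 165.] z [598. 639. 655.]
  fwd 200 2737 left [ 63. 111. 165.] z [581. 620. 638.]
  fwd 250 2360 left [ 64. 111. 165.] z [560. 600. 618.]
  fwd 300 2243 left [ 57. 112. 173.] z [541. 573. 595.]
  fwd 350 1674 left [ 57. 130. 188.] z [209. 561. 572.]
  fwd 400 2801 left [ 19. 114. 187.] z [204. 534. 556.]
  fwd 450 1541 left [ 23. 106. 179.] z [204. 536. 546.]
side 208 [(400, 44), (450, 105), (500, 52), (550, 7)]
side2 813 [(350, 114), (400, 282), (450, 388), (500, 25)]
side3 179 [(400, 44), (450, 105), (500, 30)]
top 5385 [(400, 29), (450, 167), (500, 63), (550, 78), (600, 69), (650, 322), (700, 870), (750, 1547), (800, 354), (850, 554), (900, 914), (950, 418)]
top2 7803 [(600, 282), (650, 2876), (700, 858), (750, 1550), (800, 351), (850, 552), (900, 916), (950, 418)]
top3 5384 [(400, 29), (450, 167), (500, 66), (550, 77), (600, 69), (650, 325), (700, 862), (750, 1550), (800, 353), (850, 550), (900, 917), (950, 419)]
```

The arm's upper link must already have occupied the lamp-like thing's place during the ring pick (link 155–290 mm left of the plane, lamp at 211). It met no resistance there, so it seems not to block. I go on slowly at height and watch the joint torques for contact.

Emit:
{"name": "step_arm", "arguments": {"plan": "0 -0.3 0 0 0; 0.1 -0.8 0 0 0; 0.1 -1.4 0 0 0; 0.2 -2.1 0 0 0; 0.2 -2.8 0 0 0; 0.3 -3.5 0 0 0; 0.3 -4.2 0 0 0; 0.4 -4.8 0 0 0; 0.4 -5.3 0 0 0; 0.4 -5.6 0 0 0"}}

```text
time_s: 20.4
eef_pos: [458.8, 51.9, 245.3]
ee_rot: [-0.0, 0.998, 0.069, -0.0]
force: [-0.4, -0.1, -4.8]
grip_width: 0.126
```

```bash
cat > t.py <<'E'
from h import *
s=readout.sense();print(*[np.round(s[k],3).tolist() for k in ['time_s','joints','tau','dq','eef_pos','ee_rot','force','wrist_torque']],sep='\n')
E
python3 t.py
```

```text
20.4
[-0.142, 0.161, 1.653, 0.0, 1.327, 1.292]
[-0.15, -35.905, -27.629, 0.034, 0.009, -0.036]
[0.056, -0.002, 0.001, -0.003, -0.001, 0.057]
[458.822, 51.943, 245.291]
[-0.0, 0.998, 0.069, -0.0]
[-0.351, -0.114, -4.77]
[0.02, 0.061, -0.045]
```

Emit:
{"name": "step_arm", "arguments": {"plan": "0 -0.3 0 0 0; 0 -0.7 0 0 0; 0.1 -1.2 0 0 0; 0.1 -1.7 0 0 0; 0.2 -2.2 0 0 0; 0.2 -2.7 0 0 0; 0.2 -3.2 0 0 0; 0.3 -3.6 0 0 0; 0.3 -3.9 0 0 0; 0.3 -4 0 0 0"}}

```text
time_s: 21.4
eef_pos: [456.3, 91.8, 245.3]
ee_rot: [-0.0, 0.998, 0.069, -0.0]
force: [0.1, -0.6, -4.4]
grip_width: 0.128
```

```bash
python3 t.py
```

```text
21.4
[-0.054, 0.17, 1.643, 0.0, 1.328, 1.379]
[0.115, -36.343, -27.655, 0.035, 0.005, 0.022]
[0.013, 0.001, 0.001, -0.002, 0.001, 0.013]
[456.346, 91.798, 245.29]
[-0.0, 0.998, 0.069, -0.0]
[0.094, -0.583, -4.44]
[-0.055, -0.022, -0.045]
```

Emit:
{"name": "step_arm", "arguments": {"plan": "0 -0.2 0 0 0; 0 -0.5 0 0 0; 0 -0.8 0 0 0; 0.1 -1.1 0 0 0; 0.1 -1.4 0 0 0; 0.1 -1.7 0 0 0; 0.1 -2 0 0 0"}}

```text
time_s: 22.1
eef_pos: [454.6, 111.7, 245.3]
ee_rot: [-0.0, 0.998, 0.069, -0.0]
force: [0.1, 0.4, -4.3]
grip_width: 0.129
```

```bash
python3 t.py | sed -n 1,5p
```

```text
22.1
[-0.01, 0.176, 1.636, 0.0, 1.33, 1.424]
[-0.427, -36.682, -27.629, 0.009, 0.001, -0.087]
[0.065, 0.005, -0.008, 0.0, 0.001, 0.07]
[454.595, 111.728, 245.282]
```

Emit:
{"name": "step_arm", "arguments": {"plan": "0 -0.2 0 0 0; 0 -0.4 0 0 0; 0 -0.6 0 0 0; 0 -0.8 0 0 0; 0.1 -1 0 0 0; 0.1 -1.2 0 0 0; 0.1 -1.4 0 0 0; 0.1 -1.6 0 0 0; 0.1 -1.8 0 0 0; 0.1 -2 0 0 0"}}

```text
time_s: 23.1
eef_pos: [452.9, 131.6, 245.3]
ee_rot: [-0.0, 0.998, 0.069, 0.0]
force: [-0.7, 0.3, -4.2]
grip_width: 0.127
```

```bash
python3 t.py | sed -n 1,5p
```

```text
23.1
[0.034, 0.184, 1.627, 0.0, 1.331, 1.467]
[-0.283, -37.097, -27.639, 0.009, 0.001, -0.057]
[0.043, 0.007, -0.008, 0.0, -0.001, 0.044]
[452.867, 131.587, 245.305]
```

Emit:
{"name": "step_arm", "arguments": {"plan": "0 -0.2 0 0 0; 0 -0.4 0 0 0; 0 -0.6 0 0 0; 0 -0.8 0 0 0; 0.1 -1 0 0 0; 0.1 -1.2 0 0 0; 0.1 -1.4 0 0 0; 0.1 -1.6 0 0 0; 0.1 -1.8 0 0 0; 0.1 -2 0 0 0"}}

```text
time_s: 24.1
eef_pos: [451.1, 151.5, 245.3]
ee_rot: [-0.0, 0.998, 0.068, -0.0]
force: [-0.0, -0.8, -4.1]
grip_width: 0.125
```

```bash
python3 t.py | sed -n 1,5p
```

```text
24.1
[0.077, 0.193, 1.615, 0.0, 1.333, 1.511]
[-0.28, -37.616, -27.652, 0.009, -0.0, -0.057]
[0.044, 0.009, -0.01, -0.001, 0.003, 0.036]
[451.126, 151.52, 245.293]
```

Emit:
{"name": "step_arm", "arguments": {"plan": "0 -0.2 0 0 0; 0 -0.4 0 0 0; 0 -0.6 0 0 0; 0 -0.8 0 0 0; 0.1 -1 0 0 0; 0.1 -1.2 0 0 0; 0.1 -1.4 0 0 0; 0.1 -1.6 0 0 0; 0.1 -1.8 0 0 0; 0.1 -2 0 0 0"}}

```text
time_s: 25.1
eef_pos: [449.4, 171.5, 245.3]
ee_rot: [-0.0, 0.998, 0.069, 0.0]
force: [-0.6, 0.0, -4.8]
grip_width: 0.13
```

```bash
python3 t.py | sed -n 1,5p
```

```text
25.1
[0.12, 0.205, 1.601, 0.0, 1.336, 1.554]
[-0.277, -38.228, -27.671, 0.009, -0.001, -0.057]
[0.043, 0.01, -0.012, 0.001, 0.0, 0.042]
[449.388, 171.483, 245.311]
```

Emit:
{"name": "step_arm", "arguments": {"plan": "0 -0.2 0 0 0; 0 -0.4 0 0 0; 0 -0.6 0 0 0; 0 -0.8 0 0 0; 0.1 -1 0 0 0; 0.1 -1.2 0 0 0; 0.1 -1.4 0 0 0; 0.1 -1.6 0 0 0; 0.1 -1.8 0 0 0; 0.1 -2 0 0 0"}}

```text
time_s: 26.1
eef_pos: [447.6, 191.4, 245.3]
ee_rot: [0.0, 0.998, 0.069, 0.0]
force: [-0.3, -0.6, -4.6]
grip_width: 0.129
```

```bash
python3 t.py | sed -n 1,5p; sed -i "s/range(-100,620,50)/range(200,300,50)/" d.py; python3 d.py
```

```text
26.1
[0.163, 0.218, 1.585, -0.0, 1.339, 1.597]
[-0.273, -38.928, -27.694, 0.009, -0.002, -0.056]
[0.043, 0.011, -0.014, -0.0, 0.003, 0.048]
[447.639, 191.408, 245.296]
q [ 0.163  0.218  1.585 -0.     1.339  1.597] [447.6 191.4 245.3]
side arm now, j1 frame fwd/left/z ranges
  fwd 200 56 left [ 70.  83. 113.] z [516. 530. 546.]
  fwd 250 387 left [ 63.  77. 114.] z [500. 526. 546.]
top arm now, j1 frame fwd/left/z ranges
  fwd 200 2748 left [ 63.  99. 157.] z [582. 626. 643.]
  fwd 250 2311 left [ 63.  96. 161.] z [554. 607. 624.]
side 208 [(400, 44), (450, 105), (500, 52), (550, 7)]
side2 813 [(350, 114), (400, 282), (450, 388), (500, 25)]
side3 365 [(400, 44), (450, 177), (500, 144)]
top 5385 [(400, 29), (450, 167), (500, 63), (550, 78), (600, 69), (650, 322), (700, 870), (750, 1547), (800, 354), (850, 554), (900, 914), (950, 418)]
top2 7803 [(600, 282), (650, 2876), (700, 858), (750, 1550), (800, 351), (850, 552), (900, 916), (950, 418)]
top3 8573 [(550, 1194), (600, 2399), (650, 329), (700, 867), (750, 1540), (800, 357), (850, 547), (900, 922), (950, 418)]
```

The torques show no contact even where the forearm overlaps the lamp's measured place, so it doesn't block. I finish the traverse.

Emit:
{"name": "step_arm", "arguments": {"plan": "0 -0.2 0 0 0; 0.1 -0.6 0 0 0; 0.1 -1.1 0 0 0; 0.2 -1.6 0 0 0; 0.2 -2.1 0 0 0; 0.3 -2.6 0 0 0; 0.4 -3.1 0 0 0; 0.4 -3.5 0 0 0; 0.4 -3.8 0 0 0; 0.4 -3.9 0 0 0"}}

```text
time_s: 27.2
eef_pos: [446.2, 230.7, 245.3]
ee_rot: [-0.0, 0.998, 0.069, -0.0]
force: [-0.1, -0.9, -5.1]
grip_width: 0.13
```

```bash
python3 t.py | sed -n 1,5p
```

```text
27.2
[0.244, 0.252, 1.541, 0.0, 1.348, 1.677]
[0.113, -40.645, -27.856, 0.035, -0.003, 0.02]
[0.011, 0.005, -0.006, -0.003, -0.001, 0.009]
[446.209, 230.721, 245.266]
```

Emit:
{"name": "step_arm", "arguments": {"plan": "0 -0.2 0 0 0; 0.1 -0.6 0 0 0; 0.1 -1.1 0 0 0; 0.2 -1.6 0 0 0; 0.2 -2.1 0 0 0; 0.3 -2.6 0 0 0; 0.4 -3.1 0 0 0; 0.4 -3.5 0 0 0; 0.4 -3.8 0 0 0; 0.4 -3.9 0 0 0"}}

```text
time_s: 28.2
eef_pos: [444.9, 269.9, 245.3]
ee_rot: [0.0, 0.998, 0.069, -0.0]
force: [-0.2, -0.5, -3.5]
grip_width: 0.126
```

```bash
python3 t.py | sed -n 1,5p
```

```text
28.2
[0.32, 0.292, 1.488, -0.0, 1.361, 1.753]
[0.107, -42.736, -27.978, 0.034, -0.005, 0.019]
[0.012, 0.003, -0.008, -0.004, 0.002, 0.015]
[444.853, 269.892, 245.254]
```

Emit:
{"name": "step_arm", "arguments": {"plan": "0 -0.2 0 0 0; 0.1 -0.5 0 0 0; 0.1 -0.9 0.1 0 0; 0.2 -1.3 0.4 0 0; 0.2 -1.7 0.8 0 0; 0.3 -2 1.3 0 0; 0.3 -2.2 1.8 0 0; 0.3 -2.3 2.3 0 0; 0.3 -2.3 2.9 0 0; 0.3 -2.3 3.5 0 0"}}

```text
time_s: 29.2
eef_pos: [444.8, 292.7, 209.7]
ee_rot: [0.0, 0.998, 0.068, -0.0]
force: [-0.7, 0.3, -4.1]
grip_width: 0.131
```

Emit:
{"name": "step_arm", "arguments": {"plan": "0 0 0.6 0 0; 0 0 1.2 0 0; 0 0 1.9 0 0; 0 0 2.6 0 0; 0 0 3.3 0 0; 0 0 4 0 0; 0 0 4.6 0 0; 0 0 5.1 0 0; 0 0 5.5 0 0; 0 0 5.7 0 0"}}

```text
time_s: 30.2
eef_pos: [444.7, 292.8, 152.9]
ee_rot: [0.0, 0.998, 0.068, -0.0]
force: [-1.0, 0.7, -4.5]
grip_width: 0.127
```

Emit:
{"name": "step_arm", "arguments": {"plan": "0 0 0.1 0 0; 0 0 0.1 0 0; 0 0 0.1 0 0; 0 0 0.1 0 0; 0 0 0.1 0 0"}}

```text
time_s: 30.7
eef_pos: [444.8, 292.8, 152.4]
ee_rot: [-0.0, 0.998, 0.068, 0.0]
force: [-0.3, -0.7, -4.7]
grip_width: 0.128
```

```bash
python3 t.py; python3 w.py fin ball_center,race_center,handle 126,126,170; python3 - <<'E'
from h import *
L=np.load('/tmp/fin.npz');d=L['d'];i={k:(float(L[k]) if L[k].ndim==0 else L[k]) for k in ['vfov','cx','cy','rvec','tvec']}
s=readout.sense();P=s['eef_pos'];a=2*np.arctan2(s['ee_rot'][2],s['ee_rot'][1])
U,V=np.meshgrid(np.arange(640),np.arange(400));w=world(i,d,U,V).reshape(-1,3);ok=d.ravel()>0
r=w-[P[0],P[1],0];x=r[:,0]*np.cos(a)+r[:,1]*np.sin(a);y=-r[:,0]*np.sin(a)+r[:,1]*np.cos(a)
# wooden panel (expect tray z ~15.5) and well floor (6): plane fits
for n,m in [('panel',(y>15)&(y<85)&(abs(x)<48)&(np.hypot(x,y-49)>24)&(abs(w[:,2]-123)<12)),('well',(y<-75)&(y>-88)&(abs(x)<45)&(abs(w[:,2]-114)<10)),('wellside',(y<-15)&(y>-88)&(x>25)&(x<45)&(abs(w[:,2]-114)<10))]:
    m&=ok
    if m.sum()<50: print(n,m.sum());continue
    A=np.c_[x[m],y[m],np.ones(m.sum())];c=np.linalg.lstsq(A,w[m,2],rcond=None)[0];print(n,m.sum(),'slope deg',np.degrees(c[:2]).round(2),'z',np.median(w[m,2]).round(1))
m=ok&(abs(w[:,2]-122)<14)&(abs(x)<70)&(abs(y)<110);print('tray extent x',np.percentile(x[m],[.5,99.5]).round(1),'y',np.percentile(y[m],[.5,99.5]).round(1))
# plate visible corners in top now
p,dt,I=cap('top');w=world(I,dt,U,V).reshape(-1,3);m=(dt.ravel()>0)&(abs(w[:,2]-122)<12)&(abs(w[:,0]-445)<80)&(abs(w[:,1]-293)<120);print('top: tray rect',cv2.minAreaRect(w[m,:2].astype(np.float32)))
E
```

```text
30.7
[0.362, 0.403, 1.586, -0.0, 1.152, 1.796]
[-0.001, -45.693, -25.509, 0.009, -0.002, -0.0]
[-0.001, 0.001, 0.0, 0.001, -0.001, -0.002]
[444.808, 292.805, 152.404]
[-0.0, 0.998, 0.068, 0.0]
[-0.261, -0.688, -4.665]
[0.066, 0.009, 0.013]
tcp [444.8 292.8 152.4] [-0.000e+00  9.977e-01  6.850e-02  1.000e-04] t 30.7
tcp ground px [[322. 187.]]
ball_center 0.84 [226. 250.  47.  44.] rect [437.2 343.6] [25.8 24.4] 4.1 circ ((437.3404541015625, 344.2486572265625), 13.576799392700195) z [133.9 137.3]
race_center 0.85 [425. 247.  78.  71.] rect [452.9 239.3] [44.1 39. ] 51.7 circ ((452.873291015625, 239.4010009765625), 22.469799041748047) z [127.1 128.4]
race_center 0.34 [322. 262. 381. 246.] rect [427.9 290.2] [147.7 184.2] 7.8 circ ((446.3054504394531, 292.73394775390625), 105.30589294433594) z [117.8 183.4]
handle 0.56 [325. 262. 382. 246.] rect [452.4 293.4] [109.1 136.3] 8.0 circ ((466.14666748046875, 295.4165344238281), 77.92908477783203) z [117.8 183.4]
panel 13478 slope deg [0.06 0.04] z 118.2
well 3090 slope deg [0.02 0.35] z 113.6
wellside 5031 slope deg [0.15 0.06] z 113.6
tray extent x [-51.9  54.4] y [-93.9  93.3]
top: tray rect ((444.23699951171875, 291.7756042480469), (110.50183868408203, 189.2548065185547), 7.771889686584473)
```

The tray is level to within about 0.2° and its underside is at about z=107.6, which is 99.6 mm above the plate. Its centre (444.2, 291.8) matches the plate's corner mean from the same camera. The ball is in its pocket and the ring in the well. I hand the job in.

```bash
python3 -c "
from rig import workorder; print(workorder.finish_job())"
```

```text
the job is handed in; nothing more can be done
None
```

The job is done and handed in at about 31 s: the nut is in the tin, the ring is in the tray's well, and the arm is holding the tray over the inspection plate. I don't have a verdict, because the hand-in reports none.

**Parts:** I put the small steel nut in the tin first and saw it lying there afterwards. I then laid the ring in the well, where its top measured about 20 mm above the bench, so it is lying flat. I left the other nuts, the padlock and the tape roll alone.

**Tray at the end:**

| Check | Last measurement |
|---|---|
| Height of the underside above the plate | about 99.6 mm |
| Level | within about 0.1° on the ball panel; one noisier fit on a narrow strip of the well read 0.35° |
| Tray centre (top camera) | (444.2, 291.8), the same as the plate's corner average |
| Ball | in its pocket, about 3 mm from the middle |

**What disagreed or remains uncertain:**
- **Plate centre:** the wrist camera put the plate's cross about 3 mm further out in y than the top camera did. I aimed between the two.
- **Lamp-like object:** both cameras saw something near the arm's path at (225, 177), from z≈400 up. My estimate put the arm overlapping it, but the joint torques showed no contact. They were only checked closely on the traverse to the plate.
- **Organiser lid:** I could not see a clear lid standing open, and carried the tray high over the organiser until it was over the plate.

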